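Peel the stuck cover off a tray stack and hold it over the light plate

ROBOT

A 6-joint arm with a two-finger parallel gripper is mounted at the origin on the work surface. World frame = base frame: x ahead of the robot, y to its left, z up, the work surface at z = 0. Lengths are in mm, angles in rad, forces in N, time in s.
With the tool pointing down it reaches from about 325 to 875 mm from the base axis. Payload 4.4 kg.
Tool frame: the origin (TCP) lies midway between the tips of the shut fingers; the grasp point (between the pads) lies 19 mm behind it; z points along the fingers, y is the line along which they close (so a half turn about z gives the same grasp; the last joint's range is limited). The gripper opens to 85 mm and grips with 20 to 120 N. Pads are 22 mm wide; open, the fingers measure 114 mm over their backs; the gripper's body (76 mm by 85 mm) begins 54 mm behind the grasp point. The pads swing forward as they close: fully open they stand 13 mm farther back than shut.
Start: joints at [1.038, 0.207, 1.542, -0, 1.393, -0.15], TCP at [214.25, 533.596, 231.282] pointing down, gripper open.
Joint ranges: [-2.73, 2.73], [-0.86, 2.22], [0.23, 2.46], [-1.11, 4.25], [0.08, 2.63], [-2.82, 2.82]. Speed limits (rad/s): [2.79, 2.79, 3.14, 3.14, 3.14, 3.14].

INTERFACE

Orientations are given as a unit quaternion [x, y, z, w].
In Python, from rig import read_state, camera, camera_info, sign_off gives the robot as it stands.
- The arm moves only by the shell command python3 -m jog 'ROWS'. ROWS is JSON, one flat list of numbers, 7 for each row, row after row: the turn, a rotation vector about the tool's x, y, z in degrees, then the shift along the tool's x, y, z in mm, then the closure, from -1 (fully open) to 1 (shut), so that 0 is half open. In form: [ax, ay, az, tx, ty, tz, claw, ax, ay, az, tx, ty, tz, claw, ...]. A call has exactly 5 rows; each row is the pose to reach, as a shift and turn from the pose commanded when the call began, along the tool's axes at that moment; what a row does not reach only later rows make up. A row lasts 1/8 s, in which the tool goes at most 62.5 mm and 10.7 degrees, less where a joint would pass 70% of its speed; a pose out of reach is approached as far as the arm can. A call with a gripper value outside its range is refused whole. The fingers move at their own pace and stop on an object; the grip force is fixed at half the most. Time passes only in rows, so rows that repeat a pose let the fingers close, or fill a call up. It gives the time, the measured TCP pose, the force, the opening and the grip force at its end, in the units of the state.
- read_state(): the state, without advancing time (a new reading comes with each control period).
- camera(name): name is "side" or "top"; returns the picture (480x640x3 uint8, red, green, blue); there is no depth.
- camera_info(name): a dict with "intrinsics" (3x3 intrinsics, pixels), "R" (3x3) and "t" (3): a world point X has camera coordinates R X + t. Camera axes: x right, y down, z forward; pixel columns grow to the right and rows downward; lengths in mm; the calibration is good to about 2 mm. A picture is of the moment at which its call begins. camera_info takes no time and is no camera call.
- sign_off(): hands the job in; it is judged then, once.
The state is a dict: "time": time; "joint_pos": joint angles; "joint_vel": joint speeds; "effort": joint torques, N m; "eef_pos": TCP position; "tool_rot": TCP orientation; "contact_force": force on the tool from outside, world axes, zero at the start; "moment": the same for the moment, N m; "finger_gap": finger opening in mm; "finger_force": force on a finger pad.
Only numpy, scipy, OpenCV 4.12 (cv2) and the standard library are available. Lean on these libraries where they do the work, as an engineer would, in place of code of your own. Each camera call takes 0.05 s, during which the arm holds its last target. There are 200 camera calls.

TASK

The cover on top of the stack of culture trays has stuck: take it by its corner lug and peel it up, raising that corner first by a good 4 cm while the opposite corner still sits in the stack, and leave the trays below sitting in their holder. Then carry it to the light plate and hold it still above the middle of the plate, right side up and roughly level (no steeper than 30 degrees) with all of it at least 5 cm clear of the plate; do not disturb anything else on the bench, and finish still holding the cover there in the gripper.

Things in the scene. Friction and masses are not known exactly. Their poses are not given: they have to be found in the camera images.
- cover: formed light grey plastic cover, 84-156 g, top piece of the stack: flat rim 170 (x) x 120 (y) x 4 mm, a pan 140 x 90 mm hanging 16 mm below it, open upwards. Origin: centre of the rim's underside; z up. At its +x +y corner an ear carries an upright lug. The pan has 5 mm of play in the tray below, but near its -x end both long sides stick (see trays)
- lug_top (a point): middle of the lug's top face, at (93, 66, 26) mm in the cover's frame. The lug is a block 10 mm thick, 22 mm long along the rim's diagonal, standing 22 mm above the rim; pinch it across its 10 mm from above, fingertips down to just above the ear. A firm pinch (40 N) holds the cover level, a weak one lets it droop
- far_corner (a point): corner of the cover's rim (underside) diagonally across from the lug, at (-85, -60, 0) mm in the cover's frame; 218 mm from the lug
- side_corner_a (a point): corner of the cover's rim at (-85, 60, 0) mm in its frame
- side_corner_b (a point): corner of the cover's rim at (85, -60, 0) mm in its frame
- trays: three light grey nested culture trays sticking together as one loose piece, 170 x 120 x 40 mm, 950 g. Origin: centre of underside, z up; the cover's rim lies on its top. Sprung flanks in it grip the cover 58 mm from the middle towards -x: pulling the cover straight up level takes about 6 N; turning it about far_corner takes 2 to 4 N at the lug and the flanks let go at 10 to 12 degrees of tilt
- holder: dark steel holder fixed to the bench, 182 x 132 mm, with a low fence 24 mm high around the trays; origin under its centre, the trays stand 6 mm above it
- light_plate: flat light plate fixed to the bench, 190 (x) x 150 (y) x 18 mm, aluminium frame with a white top; origin under its centre
- dishes: stack of five clear round dishes, 90 mm across, 66 mm high, origin under its centre; a bystander, stands beyond the work
- timer: white bench timer, 30 x 75 x 60 mm, origin under its centre; bystander
- jar: amber glass jar, 48 mm across, 55 mm high, origin under its centre; bystander between robot and work
- disc_dish: small open clear dish with brass discs, 60 mm across, 12 mm high, origin under its centre; bystander between the stack and the light plate
- reagent: white bottle, 60 mm across, 130 mm high, origin under its centre; bystander
- spatula: flat lab spatula, 170 mm long, lying on the bench, under 30 mm high; bystander
- beaker: glass beaker, 66 mm across, 75 mm high, origin under its centre; bystander
Mind the look-alikes: they are no part of the job. Leave any purple look-alike of the cover alone.

How it is judged:
By the outcome, as a careful person would: the job done as asked, in the order asked, and still so for the second after the job is handed in, while the arm keeps its last pose, push and grip.
It also fails if it takes over 54 s, if anything falls off the work surface, if the arm or the gripper's body presses on something with over 40 N, if the wrist force passes 120 N, or if a joint passes its speed limit or range.

## Working session

There is one attempt and no reset: what is moved stays moved. The work goes in short steps, Python scripts to look and compute and a shell command to move; the robot and the scene stay as the last step left them, time stands still between calls to the robot, and variables do not carry over. Pictures are saved under pics/ and viewed, at most 10 in all, crops included, and the job is handed in when it is done.

```bash
mkdir -p pics; ls
python3 - <<'E'
from rig import *
import cv2
for n in("top","side"):
    cv2.imwrite(f"pics/{n}0.png",camera(n)[:,:,::-1]); i=camera_info(n); print(n,i)
print(read_state())
E
```

```text
pics
top {'intrinsics': array([[520.11741009,   0.        , 318.90474859],
       [  0.        , 520.11741009, 237.9892218 ],
       [  0.        ,   0.        ,   1.        ]]), 'R': array([[ 0.01608881, -0.99986512,  0.0033014 ],
       [-0.99436064, -0.01634622, -0.1047842 ],
       [ 0.10482403, -0.00159693, -0.9944895 ]]), 't': array([ -33.2642382 ,  501.49540683, 1517.26889785])}
side {'intrinsics': array([[606.47247592,   0.        , 322.22238463],
       [  0.        , 606.47247592, 243.67185603],
       [  0.        ,   0.        ,   1.        ]]), 'R': array([[ 0.98321684, -0.18203124,  0.01221766],
       [-0.1251793 , -0.72182382, -0.68066183],
       [ 0.13272071,  0.66770877, -0.73249587]]), 't': array([-493.02228402,   89.57021282, 1479.68579366])}
{'time': 0.1, 'joint_pos': array([ 1.03851650e+00,  2.07349613e-01,  1.54286067e+00,  1.65868649e-06,
        1.39349465e+00, -1.50490805e-01]), 'joint_vel': array([-1.46139497e-04, -1.22344299e-03, -3.99531924e-03,  6.73167057e-04,
        6.92703533e-04, -3.22107604e-05]), 'effort': array([-1.22065203e-04, -3.84092331e+01, -2.92546713e+01, -1.74673337e-04,
        4.95080865e-03, -1.39389923e-05]), 'eef_pos': array([213.87814496, 532.98443939, 230.20994661]), 'tool_rot': array([ 1.89737272e-01,  9.81834330e-01, -9.94917065e-04, -3.54356529e-04]), 'contact_force': array([1.06781164, 0.93709239, 0.59422967]), 'moment': array([ 0.03813306,  0.04739265, -0.01911513]), 'finger_force': 0.0, 'finger_gap': 85.28387350588925}
```

View pics/top0.png

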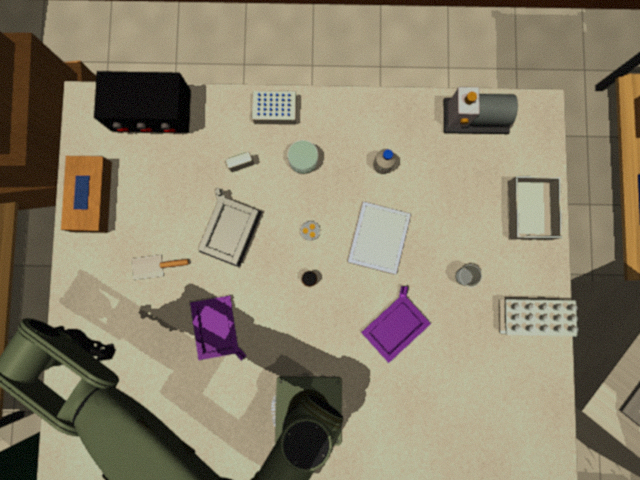

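View pics/side0.png

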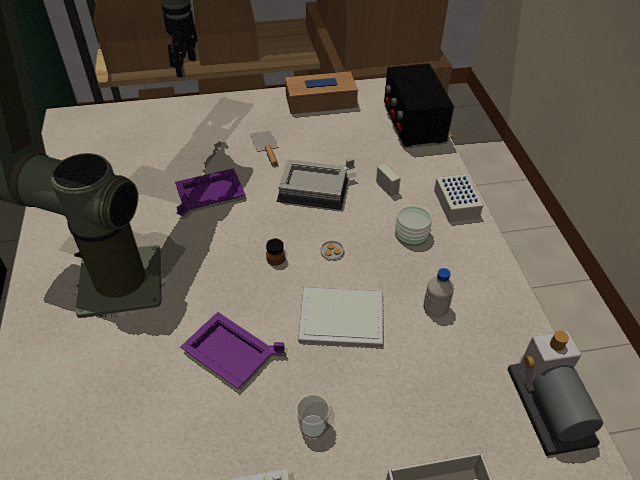

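The top view shows the grey stack at about (231,229) with its lug at (219,193), and the light plate at about (380,237). The side view shows the stack at about (315,182) with the lug at (350,165). The purple look-alikes sit nearer the robot. I'll zoom in on the stack.

Run:
```python
import cv2,numpy as np
a=cv2.imread("pics/top0.png")[180:275,190:285];b=cv2.imread("pics/side0.png")[145:220,265:365]
a=cv2.resize(a,(400,400),interpolation=cv2.INTER_CUBIC);b=cv2.resize(b,(400,300),interpolation=cv2.INTER_CUBIC)
o=np.zeros((400,800,3),np.uint8);o[:,:400]=a;o[:300,400:]=b;o=cv2.convertScaleAbs(o,alpha=1.3)
cv2.imwrite("pics/z.png",o)
```

```text
(no output)
```

View pics/z.png

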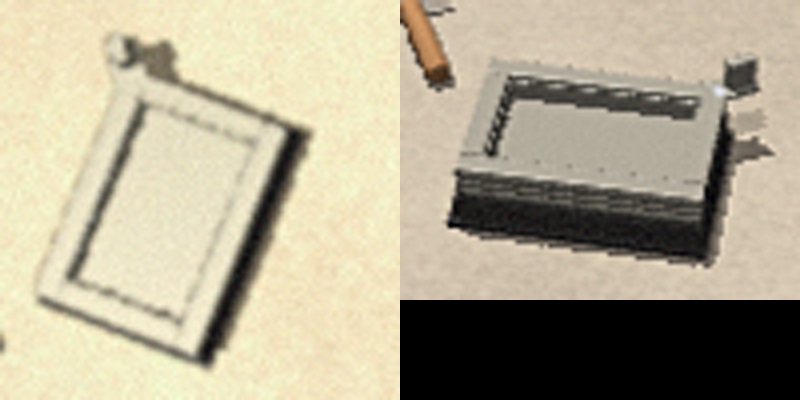

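The crops show the rim corners clearly, so I cast rays onto z=50 from both views and fit a rigid pose. The lug's top is near pixel (218.5,191) in the top view and (350,160) in the side view.

```bash
cat > h.py <<'E'
import numpy as np,cv2
from rig import *
def ray(n,p,z):
    i=camera_info(n);R,t,K=i["R"],i["t"],i["intrinsics"]
    c=-R.T@t; d=R.T@np.linalg.solve(K,[p[0],p[1],1.]); return (c+d*(z-c[2])/d[2])[:2]
def proj(n,X):
    i=camera_info(n);q=i["intrinsics"]@(i["R"]@np.array(X,float)+i["t"]);return q[:2]/q[2]
def fit(L,W):
    L=np.array(L);W=np.array(W);a=L-L.mean(0);b=W-W.mean(0)
    th=np.arctan2((a[:,0]*b[:,1]-a[:,1]*b[:,0]).sum(),(a*b).sum())
    R=np.array([[np.cos(th),-np.sin(th)],[np.sin(th),np.cos(th)]]);c=W.mean(0)-R@L.mean(0)
    return c,th,R,(L@R.T+c-W)
E
python3 - <<'E'
from h import *
T=lambda x,y:(x*95/400+190-.4,y*95/400+180-.4)
S=lambda x,y:((x-400)/4+265-.4,y/4+145-.4)
L=[(85,-60),(-85,60),(-85,-60)]
A=[ray("top",p,50) for p in(T(287,127),T(38,297),T(200,354))]
B=[ray("side",p,50) for p in(S(702,193),S(490,60),S(456,168))]
for Lx,W in((L,A),(L,B),(L+L,A+B)):
    c,th,R,r=fit(Lx,W);print(c,np.degrees(th),R@[93,66]+c,np.abs(r).round(1).tolist())
print("lug top",ray("top",T(120,45),72),"side",ray("side",S(740,62),72))
im=cv2.imread("pics/top0.png");g=im.min(2)
m=(cv2.inRange(im,(170,170,170),(255,255,255)))
h=cv2.cvtColor(im,cv2.COLOR_BGR2HSV);m=((h[...,1]<30)&(h[...,2]>170)).astype('uint8');m[:,:330]=0;m[:,430:]=0;m[:190]=0;m[290:]=0
k=max(cv2.findContours(m,0,2)[0],key=cv2.contourArea);r=cv2.minAreaRect(k);print(r,[ray("top",p,18).round() for p in cv2.boxPoints(r)],ray("top",r[0],18))
E
```

```text
[519.48971184 240.36695315] -18.95055959329603 [628.88267504 272.58774772] [[0.5, 0.1], [0.4, 0.0], [0.9, 0.2]]
[520.33296019 247.32515443] -18.507235192576704 [629.47334386 280.39140087] [[1.5, 2.2], [1.3, 3.1], [0.2, 1.0]]
[519.91196883 243.84483025] -18.73113237256023 [629.18073324 276.48433274] [[1.2, 3.8], [0.5, 3.3], [0.4, 2.9], [0.8, 5.9], [1.4, 0.1], [0.8, 4.0]]
lug top [631.71865646 270.1106249 ] side [628.15182612 270.00403662]
((379.0882568359375, 237.1470947265625), (48.749656677246094, 62.3316535949707), 14.03624439239502) [array([ 434., -112.]), array([ 617., -156.]), array([ 583., -298.]), array([ 401., -253.])] [ 508.33734974 -204.75148085]
```

Run:
```python
from h import *
c=np.array([519.5,240.5]);th=np.radians(-18.9);R=np.array([[np.cos(th),-np.sin(th)],[np.sin(th),np.cos(th)]])
d=np.array([.8,.6]);d=np.array([1,1])/2**.5;e=np.array([-d[1],d[0]])
rim=[(85,60),(-85,60),(-85,-60),(85,-60)];lug=[np.array([93,66])+s*11*d+u*5*e for s,u in((1,1),(1,-1),(-1,-1),(-1,1))]
o=np.zeros((560,800,3),np.uint8)
for k,(n,x0,y0) in enumerate((("top",192,178),("side",272,140))):
    im=cv2.imread(f"pics/{n}0.png")[y0:y0+93,x0:x0+80] if n=="top" else cv2.imread(f"pics/{n}0.png")[y0:y0+93,x0:x0+ 80]
    im=cv2.resize(im,None,fx=5,fy=6*5/6,interpolation=cv2.INTER_CUBIC)
    for P,z,col in((rim,50,(0,0,255)),(lug,72,(255,0,0)),(lug,50,(0,200,0))):
        q=np.array([proj(n,[*(R@p+c),z]) for p in P]);q=((q-[x0,y0]+.5)*5).astype(int)
        cv2.polylines(im,[q.reshape(-1,1,2)],True,col,1)
    o[:im.shape[0],k*400:k*400+400]=im[:,:400]
cv2.imwrite("pics/ov.png",o)
```

```text
(no output)
```

View pics/ov.png

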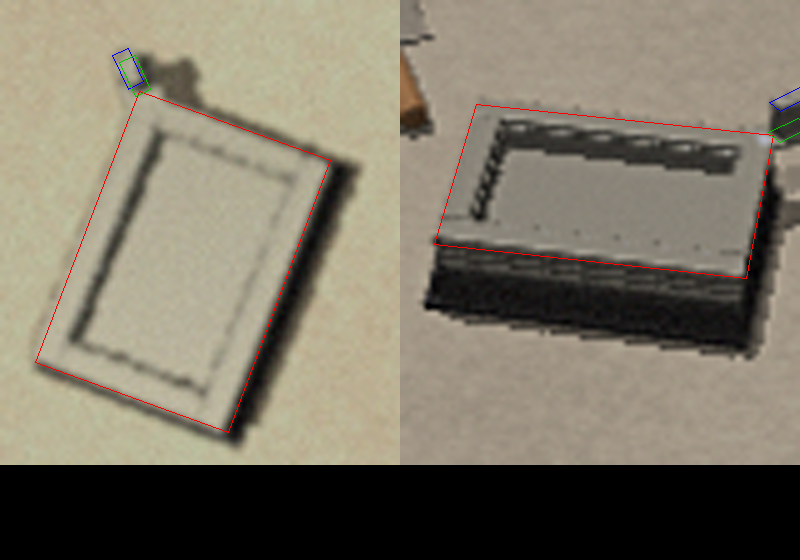

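```bash
cat >> h.py <<'E'
from scipy.spatial.transform import Rotation as Ro
def tgt(pos,yaw,tilt=0,axis=None):
    # tool down, tool y at yaw deg; then world tilt (deg) about horizontal world axis
    y=np.radians(yaw);Y=np.array([np.cos(y),np.sin(y),0]);Z=np.array([0,0,-1.]);X=np.cross(Y,Z)
    M=Ro.from_matrix(np.column_stack([X,Y,Z]))
    if tilt: M=Ro.from_rotvec(np.radians(tilt)*np.array(axis,float))*M
    return np.array(pos,float),M
def delta(P,M,P0=None,M0=None):
    s=read_state()
    P0=s["eef_pos"] if P0 is None else P0; M0=Ro.from_quat(s["tool_rot"]) if M0 is None else M0
    print("turn",np.degrees((M0.inv()*M).as_rotvec()).round(2),"shift",M0.inv().apply(P-P0).round(1))
E
python3 - <<'E'
from h import *
delta(*tgt([629.5,273.5,150],-73.7))
delta(*tgt([629.5,273.5,150],-73.7),P0=np.array([214.25,533.6,231.28]))
for n,p,z in(("reagent",(386,155),130),("dishes",(303,157),66),("disc",(310,231),12),("jar",(309,277),55)):print(n,ray("top",p,z).round())
E
```

```text
turn [-7.0000e-02  1.4000e-01  1.4183e+02] shift [-482.4  -85.8   80.2]
turn [-7.0000e-02  1.4000e-01  1.4183e+02] shift [-482.3  -86.5   81.3]
reagent [ 729. -210.]
dishes [736.  26.]
disc [524.   2.]
jar [385.   2.]
```

```bash
python3 -m jog '[0,0,10,-20,-4,0,-1, 0,0,20,-60,-10,0,-1, 0,0,30,-105,-18,0,-1, 0,0,40,-150,-26,0,-1, 0,0,50,-195,-35,0,-1]'; python3 -c "
from h import *
delta(*tgt([629.5,273.5,150],-73.7))"
```

```text
time: 0.72
eef_pos: [383.0, 427.4, 230.7]
tool_rot: [0.589, 0.808, -0.0, -0.0]
contact_force: [0.2, 0.4, 0.4]
finger_gap: 85.4
finger_force: 0.0
turn [-3.000e-02  6.000e-02  9.151e+01] shift [-221.9  187.7   80.6]
```

```bash
python3 -m jog '[0,0,10,-31,26,5,-1, 0,0,20,-67,57,20,-1, 0,0,30,-103,87,35,-1, 0,0,40,-140,118,50,-1, 0,0,50,-175,148,60,-1]'; python3 -c "
from h import *
delta(*tgt([629.5,273.5,150],-73.7))"
```

```text
time: 1.35
eef_pos: [577.7, 306.9, 169.5]
tool_rot: [0.876, 0.483, -0.001, -0.0]
contact_force: [0.6, -0.2, 0.5]
finger_gap: 85.5
finger_force: 0.0
turn [-0.05  0.13 41.48] shift [-0.6 61.6 19.5]
```

```bash
python3 -m jog '[0,0,10,0,20,5,0, 0,0,20,0,40,10,0, 0,0,30,-0.5,55,15,0, 0,0,40,-0.6,61.6,19,0, 0,0,41.5,-0.6,61.6,19,0]'
python3 - <<'E'
from h import *
delta(*tgt([629.5,273.5,130],-73.7))
print(read_state()["joint_pos"])
o=np.zeros((560,800,3),np.uint8)
for k,(n,x0,y0) in enumerate((("top",190,155),("side",300,95))):
    f=camera(n)[:,:,::-1];cv2.imwrite(f"pics/{n}1.png",f)
    o[:,k*400:k*400+400]=cv2.resize(f[y0:y0+112,x0:x0+80],(400,560),interpolation=cv2.INTER_CUBIC)
cv2.imwrite("pics/z1.png",o)
E
```

```text
time: 1.98
eef_pos: [628.9, 274.5, 150.9]
tool_rot: [0.99, 0.144, -0.001, 0.0]
contact_force: [0.6, 0.9, 0.5]
finger_gap: 42.5
finger_force: 0.0
turn [0.   0.13 0.31] shift [ 0.4  1.1 20.9]
[ 2.85595817e-01  5.05348478e-01  1.31355504e+00 -2.81506108e-05
  1.32504307e+00  1.56650490e+00]
```

View pics/z1.png

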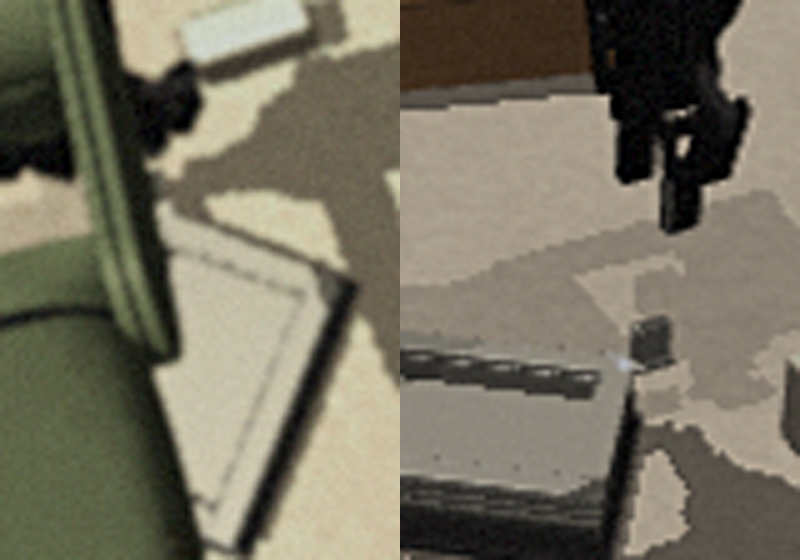

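The fingers (tips near crop (632,180) and (682,228)) stand above the lug (crop (652,322), pixel (350.3,159.5)). I compare that with the projection of the intended point.

Run:
```python
from h import *
print("tcp",proj("side",[628.9,274.5,157]),"seen 351.4 135.8")
print("lug pred",proj("side",[629.5,273.5,72]),proj("side",[629.5,273.5,50]))
im=cv2.imread("pics/side1.png");h=im[155:172,342:360].max(2);print(h)
```

```text
tcp [350.94807217 134.32066396] seen 351.4 135.8
lug pred [349.80622285 159.25969467] [349.4507851  165.36886138]
[[165 165 164 171 163 134 141 139 140 142 138 132 138 138 141 141 142 141]
 [172 171 166 165 158 134 138 140 140 143 140 136 142 144 141 143 143 138]
 [172 165 163 167 166 153 136 143 147 148 150 147 146 142 141 138 140 140]
 [169 163 162 165 172 174 166 131 110  97  83 111 148 140 139 137 136 137]
 [148 164 168 165 142 119  92  75  72  74  71  82 119 142 134 128 135 138]
 [134 146 173 157 116 134  68  74  79  70  53  61 112 145 142 137 131 134]
 [139 147 175 162 100  80  89  53  51  59  47  61 112 151 142 141 135 139]
 [141 141 147 139  87  48  59  51  55  51  50  57 106 150 141 141 141 138]
 [143 137 143 134  69  47  52  57  58  55  49  72 125 146 141 137 139 142]
 [135 135 140 135  64  50  57  53  53  54  49  71 127 138 137 139 142 136]
 [147 139 144 134  62  47  53  55  49  49  43  63 118 147 140 140 141 141]
 [151 151 160 140  69  42  50  54  58  65  71  75 104 143 138 143 139 137]
 [143 157 193 181 151 101  54  70  67  76  73  49  65 131 170 164 138 139]
 [142 150 187 175 155 152 145  67  51  64 100 113 168 164 174 163 133 139]
 [141 142 150 146  92  68  91 101 134 168 166 166 171 166 171 163 134 139]
 [143 140 144 133 111 169 161 165 166 172 163 170 168 167 169 166 153 135]
 [143 142 144 129 100 178 169 163 163 167 169 172 170 169 164 168 158 133]]
```

```bash
python3 -m jog '[0,0,0.2,0.4,1,20,0, 0,0,0.2,0.4,1,50,0, 0,0,0.2,0.4,1,80,0, 0,0,0.2,0.4,1,97,0, 0,0,0.2,0.4,1,97,0]'; python3 -m jog '[0,0,0,0,0,0.5,1, 0,0,0,0,0,0.5,1, 0,0,0,0,0,0.5,1, 0,0,0,0,0,0.5,1, 0,0,0,0,0,0.5,1]'; python3 -c "
from h import *
s=read_state();print(s)"
```

```text
time: 2.7
eef_pos: [628.0, 273.9, 52.7]
tool_rot: [0.99, 0.143, -0.002, 0.0]
contact_force: [0.5, -0.2, -0.1]
finger_gap: 42.9
finger_force: 0.0
time: 3.32
eef_pos: [631.2, 274.9, 56.8]
tool_rot: [0.99, 0.143, 0.002, -0.001]
contact_force: [-0.1, 0.7, 6.3]
finger_gap: 8.5
finger_force: 59.6
{'time': 3.325, 'joint_pos': array([2.84995598e-01, 6.07979426e-01, 1.36796105e+00, 6.13788038e-04,
       1.16225096e+00, 1.56940583e+00]), 'joint_vel': array([ 0.00018914,  0.00048052, -0.00229235, -0.0003343 ,  0.00178753,
       -0.00050518]), 'effort': array([ -0.40449729, -47.38524556, -23.63824546,  -0.50024467,
        -0.09502346,  -0.41842595]), 'eef_pos': array([631.20360694, 274.93292476,  56.76748318]), 'tool_rot': array([ 9.89781234e-01,  1.42583794e-01,  1.64370440e-03, -5.19357465e-04]), 'contact_force': array([-0.09593364,  0.72215033,  6.32007117]), 'moment': array([ 0.22560554,  0.0862414 , -0.39168951]), 'finger_force': 59.64866280555725, 'finger_gap': 8.461846335010401}
```

```bash
python3 -m jog '[0,0,0,1,0,-2,1, 0,0.5,0,2,0,-5,1, 0,1.5,0,1.8,0,-9,1, 0,2.5,0,1.5,0,-13,1, 0,4,0,1,0,-19,1]';python3 -m jog '[0,1,0,-0.5,0,-4,1, 0,2,0,-1,0,-7.7,1, 0,3,0,-1.6,0,-11.5,1, 0,4,0,-2.1,0,-15.2,1, 0,4,0,-2.1,0,-15.2,1]'
python3 - <<'E'
from h import *
f=camera("side")[:,:,::-1];cv2.imwrite("pics/s2.png",cv2.resize(f[110:230,260:380],(600,600),interpolation=cv2.INTER_CUBIC))
print(read_state()["contact_force"],read_state()["moment"])
E
```

```text
time: 3.95
eef_pos: [629.6, 274.4, 73.1]
tool_rot: [0.989, 0.143, 0.034, -0.005]
contact_force: [-2.7, 1.8, -3.6]
finger_gap: 8.6
finger_force: 58.5
time: 4.58
eef_pos: [627.7, 273.7, 89.2]
tool_rot: [0.987, 0.143, 0.069, -0.01]
contact_force: [-2.7, 2.2, -3.1]
finger_gap: 8.3
finger_force: 58.4
[-3.66031938  2.16280446 -3.62744013] [ 0.20133906  0.31931112 -0.27603871]
```

View pics/s2.png

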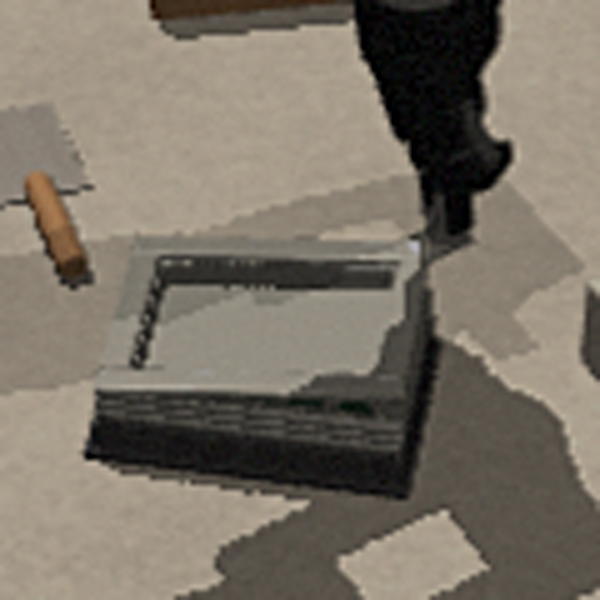

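The cover is hinging on its far corner (crop (97,390)), and the lug corner (crop (420,245)) is well up with the trays still seated. I continue the same rotation.

```bash
R='';python3 -m jog '[0,1,0,-0.5,0,-4,1, 0,2,0,-1,0,-7.7,1, 0,3,0,-1.6,0,-11.5,1, 0,4,0,-2.1,0,-15.2,1, 0,4,0,-2.1,0,-15.2,1]';python3 -m jog '[0,1,0,-0.5,0,-4,1, 0,2,0,-1,0,-7.7,1, 0,3,0,-1.6,0,-11.5,1, 0,4,0,-2.1,0,-15.2,1, 0,4,0,-2.1,0,-15.2,1]'
python3 - <<'E'
from h import *
f=camera("side")[:,:,::-1];cv2.imwrite("pics/s3.png",cv2.resize(f[100:220,260:380],(600,600),interpolation=cv2.INTER_CUBIC))
print(read_state()["contact_force"],read_state()["moment"])
E
```

```text
time: 5.25
eef_pos: [625.4, 272.9, 105.6]
tool_rot: [0.984, 0.142, 0.106, -0.015]
contact_force: [2.6, 1.9, -0.1]
finger_gap: 8.4
finger_force: 58.7
time: 5.88
eef_pos: [619.4, 271.3, 119.0]
tool_rot: [0.98, 0.141, 0.139, -0.02]
contact_force: [4.9, 3.5, 0.9]
finger_gap: 8.5
finger_force: 58.8
[4.40906872 2.98713254 0.61814718] [ 0.71116891 -0.72501776 -0.26102122]
```

View pics/s3.png

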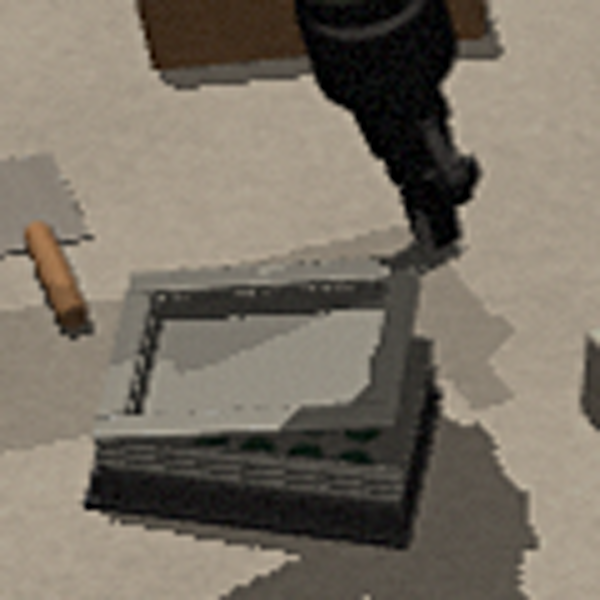

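The lug is up about 6 cm at 16° tilt with the far corner still seated (crop (95,430)), and the force drop shows the flanks have let go. Next I lift straight up.

```bash
python3 -m jog '[0,0,0,3,0,-4,1, 0,0,0,5,0,-11,1, 0,0,0,8,0,-22,1, 0,0,0,12,0,-36,1, 0,0,0,16,0,-50,1]';python3 -m jog '[0,-1,0,4,0,-14,1, 0,-3,0,8,0,-29,1, 0,-5,0,12,0,-42,1, 0,-8,0,15,0,-54,1, 0,-10,0,17,0,-60,1]'
python3 - <<'E'
from h import *
f=camera("side")[:,:,::-1];cv2.imwrite("pics/s4.png",cv2.resize(f[40:220,240:420],(600,600),interpolation=cv2.INTER_CUBIC))
s=read_state();print(s["contact_force"],s["moment"],s["eef_pos"],s["joint_pos"])
E
```

```text
time: 6.55
eef_pos: [620.4, 271.3, 171.9]
tool_rot: [0.98, 0.142, 0.138, -0.02]
contact_force: [0.1, 0.6, -0.3]
finger_gap: 8.5
finger_force: 58.9
time: 7.18
eef_pos: [621.0, 271.5, 235.4]
tool_rot: [0.988, 0.143, 0.053, -0.007]
contact_force: [0.3, 0.5, -0.0]
finger_gap: 8.7
finger_force: 58.9
[ 1.66965607  0.56120669 -0.58942369] [ 0.01722659 -0.14522889 -0.01415066] [622.014832   271.74670691 236.13705884] [ 2.84563233e-01  3.51308252e-01  1.35267665e+00 -1.67241990e-05
  1.32969907e+00  1.56875356e+00]
```

View pics/s4.png

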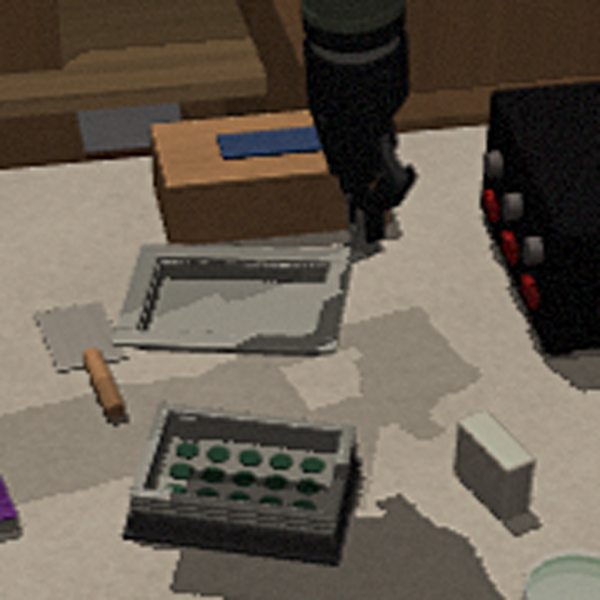

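The cover is free at about z≈230, and the trays are still in the holder (crop (240,490)). Now I level it and carry.

```bash
python3 -c "
from h import *
delta(*tgt([618,-173,236],-73.7))"; python3 -m jog '[0,-1,0,-2,8,0,1, 0,-2,0,-7,23,0,1, 0,-3,0,-14,46,0,1, 0,-4.5,0,-23,74,0,1, 0,-6,0,-32,104,0,1]'; python3 -c "
from h import *
delta(*tgt([618,-173,236],-73.7))"
```

```text
turn [ 0.01 -6.18  0.12] shift [-128.8  425.5  -13.7]
time: 7.85
eef_pos: [618.6, 160.1, 229.1]
tool_rot: [0.99, 0.142, -0.001, 0.0]
contact_force: [0.1, -0.0, -0.6]
finger_gap: 8.3
finger_force: 58.9
turn [0.01 0.12 0.08] shift [-94.5 319.4  -6.6]
```

```bash
python3 -m jog '[0,0,0,-10,32,-2,1, 0,0,0,-20,64,-4,1, 0,0,0,-30,97,-5,1, 0,0,0,-40,130,-6,1, 0,0,0,-50,163,-6,1]'; python3 -m jog '[0,0,0,-9,30,0,1, 0,0,0,-18,60,0,1, 0,0,0,-26,87,0,1, 0,0,0,-33,110,0,1, 0,0,0,-38,127,0,1]'
python3 - <<'E'
from h import *
delta(*tgt([618,-173,160],-73.7))
o=np.zeros((560,800,3),np.uint8)
for k,(n,x0,y0) in enumerate((("top",310,140),("side",250,170))):
    f=camera(n)[:,:,::-1];cv2.imwrite(f"pics/{n}5.png",f)
    o[:,k*400:k*400+400]=cv2.resize(f[y0:y0+210,x0:x0+150],(400,560),interpolation=cv2.INTER_CUBIC)
cv2.imwrite("pics/z5.png",o)
E
```

```text
time: 8.48
eef_pos: [616.4, -10.6, 235.3]
tool_rot: [0.99, 0.142, -0.0, 0.0]
contact_force: [-0.0, -0.1, -1.1]
finger_gap: 8.4
finger_force: 58.9
time: 9.1
eef_pos: [616.1, -142.3, 235.3]
tool_rot: [0.99, 0.142, -0.0, -0.0]
contact_force: [1.0, 0.0, -0.2]
finger_gap: 8.7
finger_force: 58.9
turn [-0.02  0.03  0.04] shift [-6.7 30.  75.3]
```

View pics/z5.png

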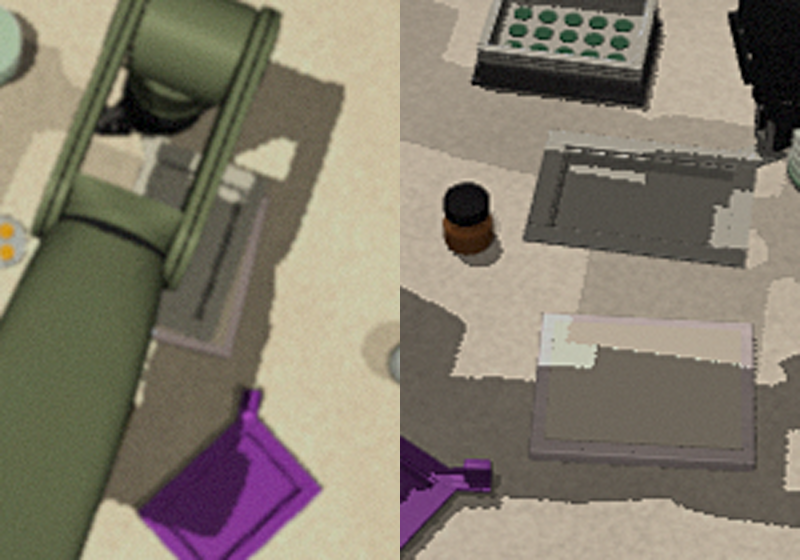

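The cover hangs level and right side up, short of the plate by about 3 cm in y. The plate's top corners in the side crop are about (545,314), (752,323), (753,457) and (533,450). I make the final approach and check.

```bash
python3 -m jog '[0,0,0,-1,6,8,1, 0,0,0,-3,15,25,1, 0,0,0,-5,23,45,1, 0,0,0,-6,28,62,1, 0,0,0,-6.5,30,70,1]';  python3 -m jog '[0,0,0,0,0,0,1, 0,0,0,0,0,0,1, 0,0,0,0,0,0,1, 0,0,0,0,0,0,1, 0,0,0,0,0,0,1]'
python3 - <<'E'
from h import *
S=lambda x,y:ray("side",((x-400)*150/400+250,y*.375+170),18)
W=[S(*p) for p in((545,314),(752,323),(753,457),(533,450))];print(np.round(W),np.mean(W,0))
f=camera("side")[:,:,::-1].copy();x0,y0=270,180
f=cv2.resize(f[y0:y0+180,x0:x0+180],(600,600),interpolation=cv2.INTER_CUBIC)
s=read_state();P=s["eef_pos"];print(P,s["joint_vel"].round(3))
th=np.radians(-18.9);R=np.array([[np.cos(th),-np.sin(th)],[np.sin(th),np.cos(th)]])
c=P[:2]-R@[93,66];print("cover c",c)
q=np.array([proj("side",[*(R@p+c),P[2]-3]) for p in((85,60),(-85,60),(-85,-60),(85,-60))])
cv2.polylines(f,[((q-[x0,y0]+.5)*600/180).astype(int).reshape(-1,1,2)],True,(0,0,255),1)
cv2.imwrite("pics/s6.png",f)
E
```

```text
time: 9.82
eef_pos: [617.7, -170.8, 162.7]
tool_rot: [0.99, 0.143, -0.002, -0.001]
contact_force: [-0.5, -0.7, -1.7]
finger_gap: 8.1
finger_force: 58.9
time: 10.45
eef_pos: [619.1, -171.0, 165.9]
tool_rot: [0.99, 0.143, 0.0, 0.0]
contact_force: [-0.3, -0.3, -1.5]
finger_gap: 8.5
finger_force: 58.9
[[ 437. -114.]
 [ 617. -156.]
 [ 583. -295.]
 [ 403. -256.]] [ 509.88893134 -205.31402009]
[ 618.99566338 -170.97071557  165.74014904] [-0.002  0.001  0.003  0.    -0.     0.   ]
cover c [ 509.6311754  -203.28802936]
```

View pics/s6.png

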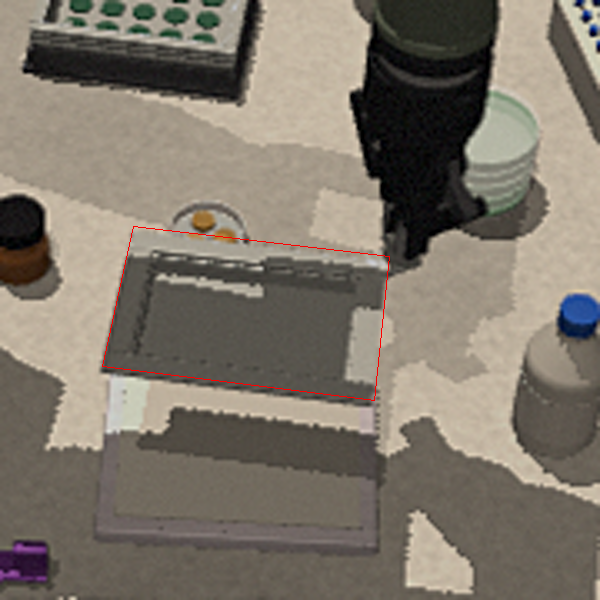

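The predicted level rim (red, crop (105..390, 226..400)) matches the cover to within a pixel or two. So it is level, centred over the plate to about 2 mm, and roughly 125 mm clear of it, with the arm still. Handing in.

```bash
python3 -c "
from rig import *
print(sign_off())"
```

```text
the job is handed in; nothing more can be done
None
```

I peeled the cover up by its lug, raising that corner about 6 cm while the far corner still sat in the stack, and handed in with it held still and level about 12 cm above the middle of the light plate; the trays stayed in their holder and I saw nothing else disturbed.

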